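Find the hidden catch of the donation box

TASK

The pantry's donation box has a release plate set flush in its flat grey top panel. Feel across the panel with your fingertips, without leaning hard on it, until you find the place that gives, and press it fully in so that the yellow lid pops up; then take the hand away. Do not touch the lid, and leave the tins and other things around the box where they stand: nothing is to be picked up.

Things in the scene. Friction and masses are not known exactly. Their poses are not given: they have to be found in the camera images.
- donation_box: blue steel donation box, 240 (its x) x 200 (its y) x 80 mm high, fixed to the table; origin at the centre of its underside, z up, x from the flat panel (robot side) towards the yellow lid. It is turned up to 0.35 rad either way.
- panel_centre (a point): centre of the top face of the flat grey panel in the top of the box, 80 mm above the table, 55 mm to the box's -x side of its origin; axes as the box. The panel is 120 mm (x) by 180 mm (y) and rigid except for one release plate, whose centre is at one of six places from this point: x = -30 or +30 mm, y = -60, 0 or +60 mm.
- catch (a joint): travel of the square release plate straight down, m: 0 = not pressed, 0.006 = fully in. Plate 47 mm wide, same grey, in a 50 mm square opening (sides along the box's axes) with a thin dark gap round it, face 1.5 mm below the panel's. Closed fingertips up to 40 mm wide fit in. It gives at about 4 N, stays where it is pushed (no spring back) and raises the lid as it goes in.
- lid: the yellow lid, 98 (x) x 200 (y) x 4 mm, covering the half of the box away from the robot; hinged along its far (+x) edge, where its origin lies, 78 mm above the table. Its near edge is 77 mm from panel_centre and rises about 32 mm when it pops up. It moves only with the plate: level when shut, tilted about 0.33 rad when the plate is fully in. Not to be touched.
- soup_tin: bystander standing loose on the table beside the box: red-labelled tin, 66 mm across, 102 mm tall; origin at the centre of its underside. To be left alone.
- bean_tin: bystander standing loose on the table beside the box: blue-labelled tin, 74 mm across, 110 mm tall; origin at the centre of its underside. To be left alone.
- tuna_tin: bystander standing loose on the table beside the box: low green-labelled tin, 84 mm across, 36 mm tall; origin at the centre of its underside. To be left alone.
- jam_jar: bystander standing loose on the table beside the box: jar with a red cap, 68 mm across, 105 mm tall; origin at the centre of its underside. To be left alone.
- cracker_carton: bystander standing loose on the table beside the box: small orange carton, 45 x 75 x 110 mm; origin at the centre of its underside. To be left alone.
- stamp: bystander standing loose on the table beside the box: wooden hand stamp, 48 mm across, 82 mm tall; origin at the centre of its underside. To be left alone.

How it is judged (in metres and radians):
On the way:
1. the release plate is pressed in by the fingers (value of joint catch above 0.005 m and contact force between the fingers and anything else above 0.5 N), for 0.05 s.
At the end, for the whole second after the job is handed in: The release plate is in by more than 5 of its 6 mm, the lid stands open by more than 0.26 rad and is at rest, and each bystander is within 15 mm of where it stood (value of joint catch above 0.005 m and angle between lid's own z axis and vertical above 0.26 rad and angular speed of lid below 0.05 rad/s and distance of each of soup_tin, bean_tin, tuna_tin, jam_jar, cracker_carton, stamp from where it was at the start of the episode below 0.015 m); the robot touches nothing.
It fails at once if the lid is touched by the robot (contact force between any of the fingers, the arm and lid above 0.5 N).
It fails at once if the fingers lean on something with more than 60 N (contact force between the fingers and anything else above 60 N).
It fails at once if a bystander is moved by more than 15 mm (distance of any of soup_tin, bean_tin, tuna_tin, jam_jar, cracker_carton, stamp from where it was at the start of the episode above 0.015 m).
It also fails if it takes over 48 s, if anything falls off the work surface, if the arm or the gripper's body presses on something with over 40 N, if the wrist force passes 120 N, or if a joint passes its speed limit or range.

ROBOT

A 6-joint arm with a two-finger parallel gripper is mounted at the origin on the work surface. World frame = base frame: x ahead of the robot, y to its left, z up, the work surface at z = 0. Lengths are in mm, angles in rad, forces in N, time in s.
With the tool pointing down it reaches from about 325 to 900 mm from the base axis. Payload 6.1 kg.
Tool frame: the origin (TCP) lies midway between the tips of the shut fingers; the grasp point (between the pads) lies 19 mm behind it (ctrl.grip_depth is the distance from the TCP to the grasp point, in mm); z points along the fingers, x is the direction in which the jaws open and shut, and the axes are right-handed (so a half turn about z gives the same grasp; the last joint's range is limited). The gripper opens to 87 mm and grips with 3 to 60 N. Pads are 19 mm wide; open, the fingers measure 117 mm over their backs; the gripper's body (75 mm by 190 mm) begins 51 mm behind the grasp point.
Start: joints at [1.21, 0.22, 1.526, -0, 1.395, -0.126], TCP at [145.404, 607.843, 222.538] pointing down, gripper open.
Joint ranges: [-2.98, 2.98], [-0.91, 2.08], [0.09, 2.57], [-1.24, 4.39], [0.2, 2.65], [-2.68, 2.68]. Speed limits (rad/s): [2.57, 2.57, 3.01, 3.14, 3.14, 3.14].

INTERFACE

Orientations are given as a unit quaternion [x, y, z, w].
In Python, from rig import ctrl, capture gives the robot as it stands. Calls block until the motion is done:
- ctrl.move_pose(position, orientation): joint-space move of the TCP to a pose.
- ctrl.servo_line(position, attitude=None, max_speed=150, until_force=None): straight line of the TCP; attitude=None keeps the orientation; max_speed is the mean speed in mm/s. With until_force (N) it stops when the force on the tool has changed by that much, and returns True; else False.
- ctrl.goto_joints(angles): joint-space move.
- ctrl.command_gripper(opening, grip_force=None): finger opening in mm; grip_force is the grip in N (None keeps the last); returns when the fingers have stopped.
- ctrl.wait(seconds).
- ctrl.inverse_kinematics(position, orientation): joint angles nearest the present ones, or None.
- ctrl.get_state(): the state.
- capture(name): name is "scene" or "top"; returns a dict with "img" (480x640x3 uint8, red, green, blue), "fx", "fy", "cx", "cy" (pixels), "dist" ([k1, k2, p1, p2, k3] as OpenCV has them; the pictures are not rectified), "R" (3x3) and "t" (3): a world point X has camera coordinates R X + t. Camera axes: x right, y down, z forward; pixel columns grow to the right and rows downward; lengths in mm; the calibration is good to about 2 mm. A picture is of the moment at which its call begins. There is no depth.
A pose or a line that the arm cannot do raises ctrl.Unreachable and nothing moves.
- ctrl.hand_in(): hands the job in, once; it reports no verdict.
The state is a dict: "time_s": time; "joint_pos": joint angles; "qvel": joint speeds; "tau": joint torques, N m; "eef_pos": TCP position; "ee_rot": TCP orientation; "ft_force": force on the tool from outside, world axes, zero at the start; "moment": the same for the moment, N m; "gripper_width": finger opening in mm.
Only numpy, scipy, OpenCV 4.12 (cv2) and the standard library are available. Lean on these libraries where they do the work, as an engineer would, in place of code of your own. Each camera call takes 0.05 s, during which the arm holds its last target.

## Working session

There is one attempt and no reset: what is moved stays moved. The work goes in short steps, each a Python script; the robot and the scene stay as the last script left them, time stands still between calls to the robot, and variables do not carry over. Pictures are saved under pics/ and viewed, and the job is handed in when it is done.

```bash
ls; mkdir -p pics
python3 - <<'E'
from rig import ctrl, capture
import cv2
for n in ("scene","top"):
    c=capture(n); cv2.imwrite(f"pics/{n}0.png",c["img"][:,:,::-1])
    print(n,c["fx"],c["fy"],c["cx"],c["cy"],c["dist"],c["R"],c["t"])
s=ctrl.get_state(); print(s)
E
```

```text
pics
scene 485.5548372142938 485.5548372142938 312.8733653069471 233.34197457381563 [-0.1159501  0.         0.         0.         0.       ] [[ 0.62369768  0.78158406  0.01129452]
 [ 0.59162106 -0.46256667 -0.66031552]
 [-0.51086761  0.41851934 -0.75090335]] [-417.40010097 -260.61770888 1328.76192435]
top 448.5063170344447 448.5063170344447 314.6178307187647 237.4660243829079 [-0.11212787  0.          0.          0.          0.        ] [[-2.38601222e-02 -9.99715307e-01 -8.51145961e-06]
 [-9.96394167e-01  2.37815502e-02 -8.14438621e-02]
 [ 8.14208780e-02 -1.93477973e-03 -9.96677931e-01]] [ 72.43515925 583.93730049 865.96676947]
{'time_s': 0.1, 'joint_pos': array([ 1.20992204e+00,  2.21143449e-01,  1.52748887e+00, -5.00914287e-05,
        1.39467547e+00, -1.26071485e-01]), 'qvel': array([-5.78865359e-05, -3.06394877e-03, -3.38169280e-03,  1.38144633e-03,
       -7.07934073e-04, -1.17780080e-03]), 'tau': array([ 1.58859504e-03, -4.95939338e+01, -3.88519692e+01,  7.02587189e-02,
        5.13623119e-02, -4.76273101e-05]), 'eef_pos': array([145.21480896, 607.33236034, 221.55314389]), 'ee_rot': array([ 7.85061054e-01,  6.19417796e-01, -7.21977883e-04,  4.63444455e-04]), 'ft_force': array([-0.54662032,  0.16205697,  0.22233545]), 'moment': array([ 0.02937235,  0.00125878, -0.03419329]), 'gripper_width': 86.92643781959113}
```

View pics/scene0.png

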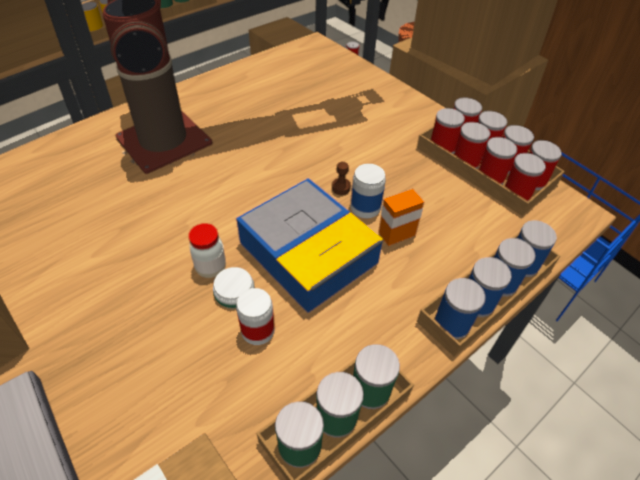

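View pics/top0.png

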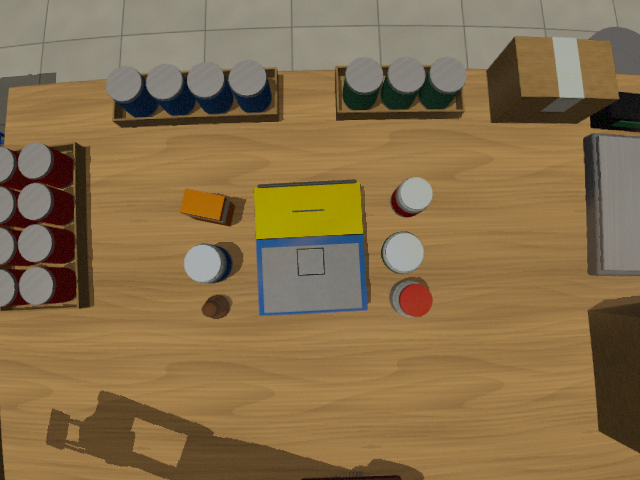

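The overhead view shows the box upright in the picture, with the grey panel at about (313,278). A thin dark square shows at (311,262), on the lid side and mid-width. The scene view shows the same square at (300,222). Next I'll enlarge it and measure.

```bash
cat > h.py <<'E'
import numpy as np, cv2
def cast(c,px,z):
    K=np.array([[c["fx"],0,c["cx"]],[0,c["fy"],c["cy"]],[0,0,1]])
    u=cv2.undistortPoints(np.array(px,float).reshape(-1,1,2),K,np.array(c["dist"],float)).reshape(-1,2)
    R=np.array(c["R"]);t=np.array(c["t"]);o=-R.T@t
    d=np.c_[u,np.ones(len(u))]@R
    return o+d*((z-o[2])/d[:,2])[:,None], o, d
E
python3 - <<'E'
from rig import capture
from h import *
for n,(x0,y0,x1,y1),P in (("top",(240,170,380,325),(311,290)),("scene",(225,170,395,315),(275,215))):
    c=capture(n); im=c["img"]; hsv=cv2.cvtColor(im,cv2.COLOR_RGB2HSV)
    cv2.imwrite(f"pics/{n}_z.png",cv2.resize(im[y0:y1,x0:x1,::-1],None,fx=3.5,fy=3.5,interpolation=cv2.INTER_NEAREST))
    roi=np.zeros(im.shape[:2],np.uint8); roi[y0:y1,x0:x1]=1
    g=((hsv[...,1]<50)&(hsv[...,2]>70)).astype(np.uint8)*roi
    b=((hsv[...,0]>105)&(hsv[...,0]<125)&(hsv[...,1]>120)).astype(np.uint8)*roi
    y=((hsv[...,0]>20)&(hsv[...,0]<35)&(hsv[...,1]>200)).astype(np.uint8)*roi
    for nm,m,z in (("grey",g,80),("yel",y,80)):
        cs,_=cv2.findContours(m,cv2.RETR_EXTERNAL,cv2.CHAIN_APPROX_NONE)
        k=max(cs,key=cv2.contourArea)
        h=cv2.convexHull(k); e=cv2.approxPolyN(h,4) .reshape(-1,2)
        W=cast(c,e,z)[0]
        ctr=W[:,:2].mean(0)
        print(n,nm,e.tolist(),W[:,:2].round(1).tolist(),ctr.round(1),[round(float(np.linalg.norm(W[i]-W[i-1])),1) for i in range(4)])
    # dark gap pixels inside the panel
    if 1:
        fill=np.zeros_like(g); 
        cs,_=cv2.findContours(g,cv2.RETR_EXTERNAL,cv2.CHAIN_APPROX_NONE); cv2.fillPoly(fill,[cv2.convexHull(max(cs,key=cv2.contourArea))],1)
        fill=cv2.erode(fill,np.ones((5,5),np.uint8))
        d=(fill>0)&(hsv[...,2]<95); v,u=np.where(d)
        print("gap px",len(u)); 
        if len(u): print("  bbox",u.min(),u.max(),v.min(),v.max(), cast(c,[[u.mean(),v.mean()]],80)[0].round(1), "grey V",np.median(hsv[...,2][fill>0]))
E
```

```text
top grey [[362, 307], [264, 312], [261, 247], [358, 243]] [[450.3, -25.6], [445.5, 155.1], [565.5, 158.6], [568.7, -21.8]] [507.5  66.6] [118.4, 180.7, 120.1, 180.4]
top yel [[363, 233], [255, 239], [253, 187], [359, 182]] [[587.1, -31.7], [580.7, 169.6], [679.0, 172.3], [683.7, -27.4]] [632.6  70.7] [96.6, 201.4, 98.3, 199.8]
gap px 120
  bbox 297 324 247 275 [[536.   66.9  80. ]] grey V 126.0
scene grey [[275, 250], [239, 216], [304, 179], [341, 209]] [[570.9, -19.4], [447.7, -25.3], [441.0, 155.0], [565.5, 159.2]] [506.3  67.4] [178.7, 123.3, 180.4, 124.6]
scene yel [[383, 238], [307, 290], [276, 259], [351, 212]] [[681.3, 173.2], [686.3, -28.8], [590.7, -31.2], [585.5, 170.3]] [636.   70.9] [95.8, 202.0, 95.6, 201.6]
gap px 0
```

View pics/top_z.png

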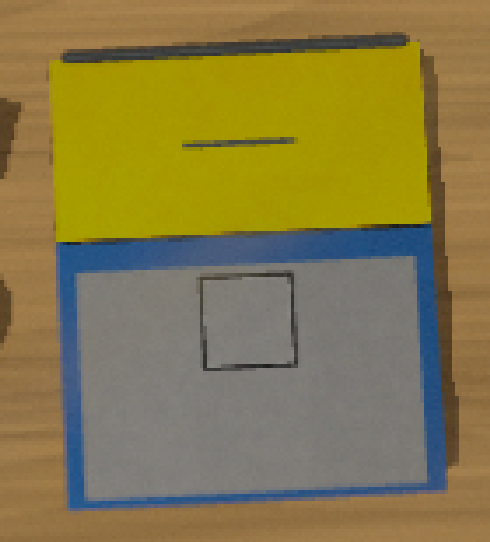

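View pics/scene_z.png

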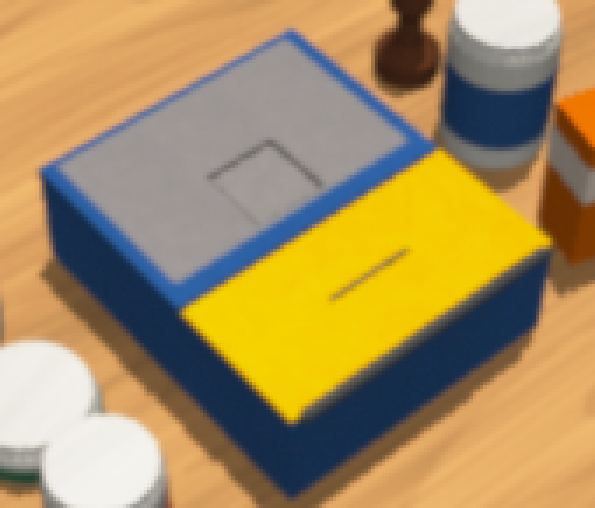

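Both views agree: panel centre is about (507,67), yaw about 0.028 rad, and the plate centre about (536,67). That matches offset (+30, 0). I'll close the fingers, move over it and feel down.

Run:
```python
from rig import ctrl
import numpy as np
a=np.pi/2+0.028; q=[np.cos(a/2),np.sin(a/2),0,0]
P=[536.5,67.3]
ctrl.command_gripper(0,20)
print(ctrl.get_state()["gripper_width"], ctrl.inverse_kinematics(P+[222],q))
ctrl.move_pose(P+[222],q)
ctrl.servo_line(P+[100],max_speed=80)
ctrl.wait(.3)
s=ctrl.get_state(); print(s["time_s"],s["eef_pos"],s["ft_force"],s["joint_pos"])
r=ctrl.servo_line(P+[72],max_speed=12,until_force=2.5)
s=ctrl.get_state(); print(r,s["time_s"],s["eef_pos"],s["ft_force"])
```

```text
0.612566126317656 [-2.10919073e-02  1.92509591e-02  1.74735907e+00 -4.44089210e-16
  1.37498263e+00 -1.61988823e+00]
6.075 [536.62224157  67.30343738 100.20594625] [-0.2964443  -0.33613963  0.19298414] [-2.10829593e-02  1.43257496e-01  1.85683682e+00  3.93826010e-06
  1.14111686e+00 -1.61991526e+00]
True 7.7 [536.49128493  67.30251766  78.06743258] [0.13775657 0.62249248 1.51791312]
```

Contact came at z≈78.1, just below the panel face at 80, so the fingertips are in the recess. Pressing on.

Run:
```python
from rig import ctrl, capture
import cv2
P=[536.5,67.3]
for z in (76,74,72,70):
    r=ctrl.servo_line(P+[z],max_speed=10,until_force=15)
    s=ctrl.get_state(); print(z,r,s["time_s"],s["eef_pos"].round(2),s["ft_force"].round(2))
    if r: break
ctrl.wait(.2); s=ctrl.get_state(); print(s["eef_pos"].round(2),s["ft_force"].round(2))
cv2.imwrite("pics/scene_p.png",capture("scene")["img"][:,:,::-1])
```

```text
76 False 8.025 [536.5   67.29  75.93] [-0.08  1.15  2.23]
74 False 8.375 [536.52  67.28  73.78] [ 0.73 -0.31  0.61]
72 False 8.725 [536.61  67.28  72.83] [-3.29 -0.35  8.75]
70 True 8.9417 [536.58  67.3   72.87] [-0.84  0.59  6.59]
[536.57  67.31  72.87] [-1.7  -1.31  5.63]
```

View pics/scene_p.png

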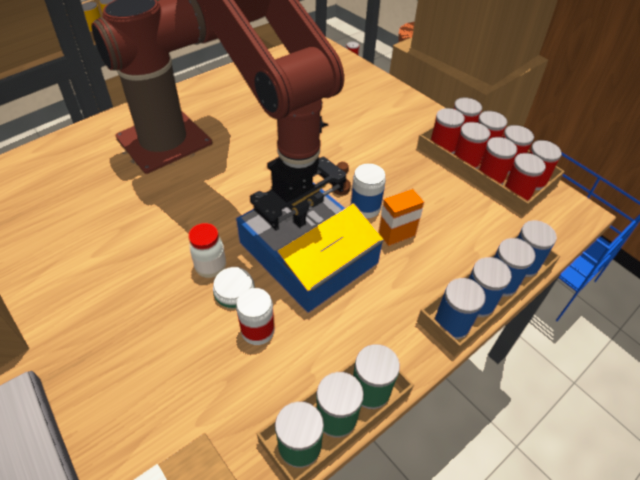

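The lid is up, with its near edge raised at about (275,240), and the fingers are on the panel. The plate has hit its stop near z=72.9. I'll press a bit more firmly, still well under 60 N, then retract and check.

Run:
```python
from rig import ctrl, capture
import cv2
P=[536.5,67.3]
r=ctrl.servo_line(P+[70],max_speed=10,until_force=18)
s=ctrl.get_state(); print(r,s["eef_pos"].round(2),s["ft_force"].round(2))
ctrl.wait(.2); s=ctrl.get_state(); print(s["eef_pos"].round(2),s["ft_force"].round(2))
ctrl.servo_line(P+[90],max_speed=30)
ctrl.servo_line(P+[222],max_speed=80)
ctrl.move_pose([330,67.3,300],s["ee_rot"])
ctrl.wait(.5); s=ctrl.get_state(); print(s["time_s"],s["eef_pos"].round(2),s["ft_force"].round(2))
for n in ("scene","top"): cv2.imwrite(f"pics/{n}_f.png",capture(n)["img"][:,:,::-1])
```

```text
True [536.59  67.29  72.87] [-2.4   0.3   5.43]
[536.56  67.32  72.86] [-1.47  0.37  5.33]
13.55 [330.1   67.29 299.81] [ 1.02 -0.22 -0.5 ]
```

View pics/scene_f.png

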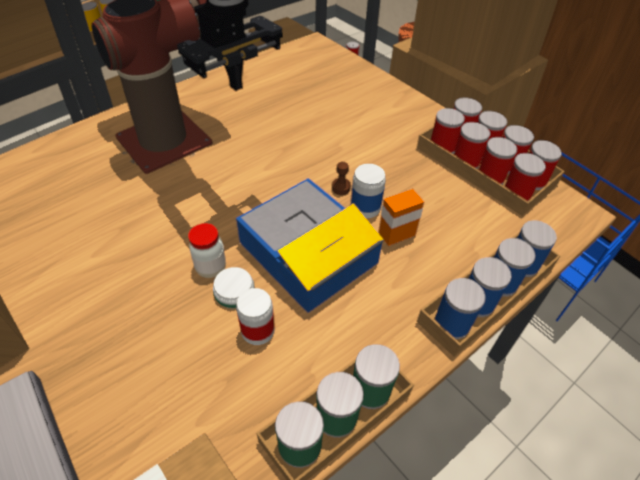

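View pics/top_f.png

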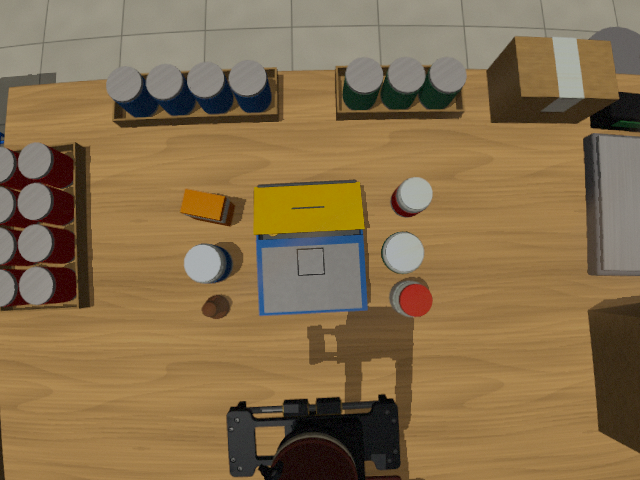

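The lid stays up, and the tins and other things appear at the same pixels as before. Now I'll triangulate the lid's near edge to check how far it opened.

Run:
```python
from rig import capture
from h import *
R={}
for n,(x0,y0,x1,y1) in (("top",(240,170,380,325)),("scene",(225,170,395,315))):
    c=capture(n); hsv=cv2.cvtColor(c["img"],cv2.COLOR_RGB2HSV)
    m=np.zeros((480,640),np.uint8); m[y0:y1,x0:x1]=((hsv[...,0]>18)&(hsv[...,0]<35)&(hsv[...,1]>200))[y0:y1,x0:x1]
    m=cv2.morphologyEx(m,cv2.MORPH_OPEN,np.ones((5,5),np.uint8))
    cs,_=cv2.findContours(m,0,1); e=cv2.approxPolyN(cv2.convexHull(max(cs,key=cv2.contourArea)),4).reshape(-1,2)
    w,o,d=cast(c,e,80); print(n,e.tolist())
    lab={}
    for i in range(4): 
        lab[(bool(w[i,0]>w[:,0].mean()),bool(w[i,1]>w[:,1].mean()))]=(o,d[i])
    R[n]=lab
X={}
for k in R["top"]:
    (o1,d1),(o2,d2)=R["top"][k],R["scene"][k]
    A=np.c_[d1,-d2]; s=np.linalg.lstsq(A,o2-o1,rcond=None)[0]
    X[k]=(o1+s[0]*d1+o2+s[1]*d2)/2; print("far" if k[0] else "near",k[1],X[k].round(1))
```

```text
top [[364, 228], [254, 234], [254, 188], [359, 182]]
scene [[383, 237], [307, 290], [277, 251], [353, 203]]
near False [594.  -30.3 107.4]
near True [588.2 168.6 110.2]
far True [678.5 172.3  80.5]
far False [684.4 -27.6  76.8]
```

Run:
```python
from rig import ctrl
ctrl.hand_in(); print(ctrl.get_state()["time_s"])
```

```text
the job is handed in; nothing more can be done
the job is handed in; nothing more can be done
```

The release plate is pressed in, the yellow lid is up, and the job is handed in at about 13.6 s of the 48 s allowed. No verdict was reported.

**What I did:** Both camera views showed the dark gap round the plate at the lid-side middle place (+30, 0 mm), about (536, 67) in world mm. So I went straight there with closed fingers instead of feeling across the whole panel. I touched the plate at z = 78.1 mm, about 2 mm below the panel face, and it gave at low force. I pressed until it hit a stop at z = 72.87 mm, and a second, slightly firmer press stopped at the same height. The force limits were set to 15 and 18 N, against the 60 N limit. I then retracted straight up and backed away.

**Last checks:**
- **Lid:** seen from two views, its near edge stands 107–110 mm high and its far edge 77–80 mm. That is a tilt of roughly 0.3 rad, against the 0.26 needed and 0.33 when fully open.
- **Bystanders:** by eye, the tins and other things are at the same places in the pictures as at the start; I did not measure them.
- **Hand:** it stands clear of everything, with wrist force readings of about 1 N or less.

**Limits of the checks:** the measured plate travel is only about 5.2 mm from where contact was sensed, because contact registers slightly late. It is about 5.6 mm from the plate's nominal face height. The repeated hard stop and the lid tilt both suggest it is fully in.

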